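# Open the mould clamp on the shaved-ice counter

## Robot

A 6-joint arm with a two-finger parallel gripper is mounted at the origin on the work surface. World frame = base frame: x ahead of the robot, y to its left, z up, the work surface at z = 0. Lengths are in mm, angles in degrees, forces in N, time in s.
With the tool pointing down it reaches from about 375 to 975 mm from the base axis. Payload 3.8 kg.
Tool frame: the origin (TCP) lies at the very end of the fingers, on their centre line; the grasp point (between the pads) lies 19 mm behind it (ctrl.pinch_z is the distance from the TCP to the grasp point, in mm); z points along the fingers, x is the direction in which the jaws open and shut, and the axes are right-handed (so a half turn about z gives the same grasp; the last joint's range is limited). The gripper opens to 88 mm and grips with 3 to 60 N. Pads are 18 mm wide; open, the fingers measure 123 mm over their backs; the gripper's body (75 mm by 187 mm) begins 45 mm behind the grasp point.
Start: joints at [66.984, 15.12, 91.902, -0, 72.978, -2.114], TCP at [240.812, 630.577, 238.706] pointing down, gripper open.
Joint ranges: [-150.88, 150.88], [-54.13, 125.18], [17.81, 147.31], [-75.09, 255.09], [0, 152.58], [-146.25, 146.25]. Speed limits (degrees/s): [147.25, 147.25, 180, 180, 180, 180].

## Interface

Orientations are given as a 3x3 rotation matrix whose columns are the frame's x, y, z axes.
In Python, from plant import get_obs, eyes, ctrl, finder gives the robot as it stands.
- The arm moves only by the tool apply_moves, never from a script. Its argument "increments" is a list of rows, each an object with "hand": the closure, from 0 (fully open) to 1 (shut); "translation": the shift along the tool's x, y, z in m, a list of three; "dr": the turn, a rotation vector about the tool's x, y, z in units of 8 degrees (1.0 is 8 degrees), a list of three. In form: [{"hand": hand, "translation": [x, y, z], "dr": [ax, ay, az]}, ...]. A call has 1 to 8 rows; each row is the pose to reach, as a shift and turn from the pose commanded when the call began, along the tool's axes at that moment; what a row does not reach only later rows make up. A row lasts 1/10 s, in which the tool goes at most 50 mm and 8.59 degrees, less where a joint would pass 70% of its speed; a pose out of reach is approached as far as the arm can. A call with a gripper value outside its range is refused whole. The fingers move at their own pace and stop on an object; the grip force is fixed at half the most. Time passes only in rows, so rows that repeat a pose let the fingers close. It gives the time, the measured TCP pose, the force and the opening at its end, in the units of the state.
- get_obs(): the state, without advancing time (a new reading comes with each control period).
- eyes.grab_frame(name): name is "scene" or "top" or "wrist"; returns a dict with "image" (400x640x3 uint8, red, green, blue), "depth" (400x640 float32, mm along the optical axis (not along the pixel's ray), 0 where there is no reading), "camera_matrix" (3x3 intrinsics, pixels), "dist_coeffs" ([k1, k2, p1, p2, k3] as OpenCV has them; the pictures are not rectified), "R" (3x3) and "t" (3): a world point X has camera coordinates R X + t; the wrist camera has in their place "hand_eye" (4x4, takes a point from camera to tool coordinates, whose origin is the TCP and whose axes are the tool frame's). Camera axes: x right, y down, z forward; pixel columns grow to the right and rows downward; lengths in mm; the calibration is good to about 2 mm. A picture is of the moment at which its call begins: read the wrist's pose just before it.
- ctrl.finish_job(): hands the job in, once; it reports no verdict.
Trained networks look in the newest picture that a camera, given by its name, has taken for a name from the list of things; names that differ only in an ending like _2 or _b are one class to them, and where a whole thing is asked for, a point or a joint stands for the part that bears it (a point fixed in the world has none). Each returns a list of dicts, best first, with "p" (0 to 1); they miss things now and then, are a little off and sometimes report something else, mostly with a low value. They report only what shows in the picture. A call takes as long as a camera call.
- finder.cut_out(query, camera): "pixels" (400x640 bool, what is visible of it) and "position" ([row, column] in pixels, amid what is visible of it).
The state is a dict: "time_s": time; "qpos": joint angles; "joint_vel": joint speeds; "joint_efforts": joint torques, N m; "eef_pos": TCP position; "tcp_rot": TCP orientation; "contact_force": force on the tool from outside, world axes, zero at the start; "moment": the same for the moment, N m; "grip_width": finger opening in mm.
Only numpy, scipy, OpenCV 4.12 (cv2) and the standard library are available. Lean on these libraries where they do the work, as an engineer would, in place of code of your own. Each camera call takes 0.05 s, during which the arm holds its last target.

## Task

Open the mould clamp all the way so that the ice mould standing in it is free: with the fingertips press down the ratchet release paddle on the sliding jaw and, keeping it down, push the jaw back along its bar, away from the mould, until it meets the stop at the end of the bar; then let go and move clear. Nothing is to be pinched or lifted: leave the mould, the syrup bottle, the bowl and the spoon where they are.

Things in the scene. Friction and masses are not known exactly. Their poses are not given: they have to be found in the camera images.
- clamp: Bar clamp of bare aluminium and steel fixed to the counter. Origin on the counter under the bar; y runs along the bar from fixed jaw to end stop, z up. Toothed bar 24 mm wide, top 32 mm up (teeth 36), y = -166 to 200 mm. Fixed jaw: face at y = -145, arm out to x = -122, top 43 mm up. End stop: posts 42 mm high, y = 172 to 202, x = -30 to 30. Position and yaw vary.
- jaw (a joint): Slide of the jaw along the bar, m: 0 nearest the fixed jaw, 0.12 against the end stop; starts at 0 to 0.035. Friction about 2.5 N plus 12 N per m/s; stays where left. While the release is up the ratchet locks it against the opening (+) way, after up to 7 mm of play. The carriage, 56 mm wide and 34 mm high, covers clamp y = -35 to 52 mm plus this value.
- release (a joint): Tilt of the release lever, rad: 0 up, 0.34 fully down. Sprung: 2 N to start, 7 N at the bottom. Above 0.10 (paddle_top 3 mm below its height at 0) the jaw is free; travel there is 10 mm, 7 mm is a good depth. Untouched it stands at 0 to 0.10, the pawl lying in or on a tooth. Let go, it springs up and locks again.
- paddle_top (a point): Point on the flat upper face of the dark steel release paddle, midway across it, 14 mm before push_face; on the clamp's line x = 0, at y = joint jaw, 56 mm above the counter when the lever is at 0. Moves with lever and jaw. The paddle is 44 mm wide across the bar, from 2 to 38 mm before push_face, open above and on the other three sides. Axes as the clamp's at lever 0.
- push_face (a point): Centre of the upright wall of the aluminium housing on the jaw, just past the paddle towards the end stop and facing the paddle: 56 mm wide, 60 to 80 mm above the counter, this point 70 mm up, at clamp y = 14 mm plus joint jaw. Fingertips standing on the paddle push the jaw by this wall. The housing is 38 mm long, its top at 80 mm. Axes as the clamp's.
- jaw_face (a point): Centre of the sliding jaw's clamping face, towards the mould: at clamp x = -72 mm, y = -35 mm plus joint jaw, 24 mm up. The face belongs to an arm 10 mm thick, its top 43 mm up, from x = -22 to -122 mm.
- mould: Round open stainless ice mould, 100 mm across the rim, 52 mm high, loose, standing on the counter between the two jaw arms with a few mm of play. Origin at the centre of its underside. Leave it alone.
- syrup: Loose amber syrup bottle with white cap, 60 mm across, 130 mm tall, standing beyond the end stop. Origin at the centre of its underside. Leave it alone.
- bowl: Loose white serving bowl, 100 mm across, 50 mm high, standing beyond the bar. Origin at the centre of its underside. Leave it alone.
- spoon: Loose wooden-handled spoon, 160 mm long, lying on the counter on the far side of the bar. Origin at its middle, on its underside; x axis along it. Leave it alone.

How it is judged (in metres and radians):
On the way, in this order (a step that is already met when the one before it is completed fails the run):
1. the release paddle is pressed down (value of joint release above 0.12 rad), for 0.05 s.
2. the jaw is pushed back to the end stop (value of joint jaw above 0.113 m), for 0.1 s.
At the end, for the whole second after the job is handed in: The jaw rests within 7 mm of the end stop (joint jaw above 0.113), its release let go (below 0.12 rad); the mould stands within 20 mm, and the bottle, bowl and spoon within 30 mm, of where they began (value of joint jaw above 0.113 m and velocity of joint jaw between -0.005 and 0.005 m/s and value of joint release below 0.12 rad and distance of mould from where it was at the start of the episode below 0.02 m and distance of each of syrup, bowl, spoon from where it was at the start of the episode below 0.03 m); the robot touches nothing.
It fails at once if the mould in the clamp is shifted more than 20 mm, lifted or knocked over (distance of mould from where it was at the start of the episode above 0.02 m or angle between mould's own z axis and vertical above 0.3 rad).
It fails at once if the syrup bottle is shifted more than 30 mm, lifted or knocked over (distance of syrup from where it was at the start of the episode above 0.03 m or angle between syrup's own z axis and vertical above 0.3 rad).
It fails at once if the bowl is shifted more than 30 mm, lifted or knocked over (distance of bowl from where it was at the start of the episode above 0.03 m or angle between bowl's own z axis and vertical above 0.3 rad).
It fails at once if the spoon is shifted more than 30 mm, lifted or knocked over (distance of spoon from where it was at the start of the episode above 0.03 m).
It also fails if it takes over 32 s, if anything falls off the work surface, if the arm or the gripper's body presses on something with over 40 N, if the wrist force passes 120 N, or if a joint passes its speed limit or range.

## Working session

There is one attempt and no reset: what is moved stays moved. The work goes in short steps, Python scripts to look and compute and a tool call to move; the robot and the scene stay as the last step left them, time stands still between calls to the robot, and variables do not carry over. Pictures are saved under pics/ and viewed, and the job is handed in when it is done.

Besides the shell and the picture viewer there is one more tool, called after "Emit:" as name([rows], argument=value, ...), one row to a line, values as JSON. apply_moves: Moves the arm, as the interface text tells. Its arguments: {"type":"object","properties":{"increments":{"type":"array"}},"required":["increments"]}

```bash
mkdir -p pics; python3 - <<'E'
from plant import get_obs, eyes, ctrl, finder
import cv2,numpy as np
o=get_obs();print(o['time_s'],o['eef_pos'],o['tcp_rot'],o['grip_width'],ctrl.pinch_z)
for c in ['scene','top']:
    f=eyes.grab_frame(c); np.savez(''+c+'.npz',**f)
    im=f['image'][:,:,::-1].copy()
    for q in ['clamp','paddle_top','push_face','jaw_face','mould']:
        r=finder.cut_out(q,c)
        print(c,q,[(round(d['p'],2),np.round(d['position']),d['pixels'].sum()) for d in r[:2]])
        if r and q!='clamp': np.save(f'{c}_{q}.npy',r[0]['pixels'])
    cv2.imwrite(f'pics/{c}0.png',im)
E
```

```text
0.0 [240.54590482 629.95642056 237.41241486] [[ 3.56767181e-01  9.34192962e-01 -8.29990119e-04]
 [ 9.34190831e-01 -3.56768141e-01 -1.99622449e-03]
 [-2.16097290e-03 -6.31817759e-05 -9.99997663e-01]] 88.1574002153108 18.700000000000003
scene clamp [(0.93, array([197., 356.]), np.int64(3947)), (0.36, array([201., 352.]), np.int64(1635))]
scene paddle_top [(0.66, array([196., 345.]), np.int64(332))]
scene push_face [(0.7, array([199., 352.]), np.int64(1565))]
scene jaw_face [(0.62, array([199., 353.]), np.int64(1536))]
scene mould [(0.63, array([154., 327.]), np.int64(1507)), (0.53, array([198., 344.]), np.int64(304))]
top clamp [(0.82, array([233., 292.]), np.int64(3097))]
top paddle_top [(0.74, array([232., 293.]), np.int64(293))]
top push_face [(0.8, array([233., 289.]), np.int64(1293)), (0.69, array([236., 293.]), np.int64(3113))]
top jaw_face [(0.8, array([234., 286.]), np.int64(1312))]
top mould [(0.59, array([283., 328.]), np.int64(1601))]
```

```bash
python3 - <<'E'
import cv2,numpy as np
for c,(r0,c0) in dict(scene=(100,240),top=(130,190)).items():
    f=np.load(c+'.npz');im=f['image'][:,:,::-1]
    crop=im[r0:r0+200,c0:c0+260]
    cv2.imwrite(f'pics/{c}_crop.png',cv2.resize(crop,None,fx=3,fy=2.999,interpolation=cv2.INTER_CUBIC))
E
```

```text
(no output)
```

View pics/scene0.png

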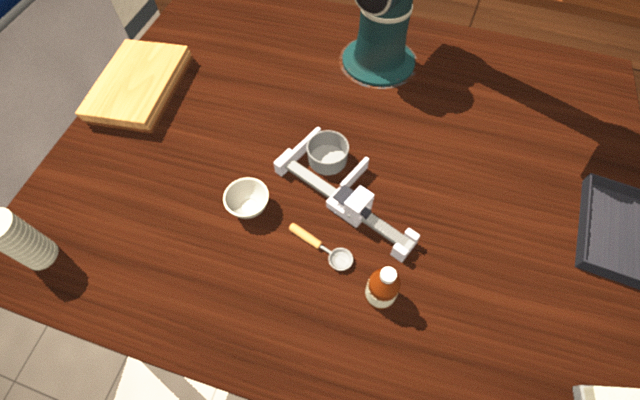

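View pics/top0.png

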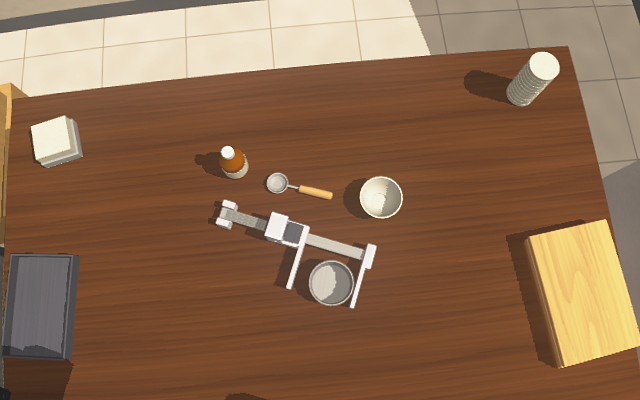

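View pics/top_crop.png

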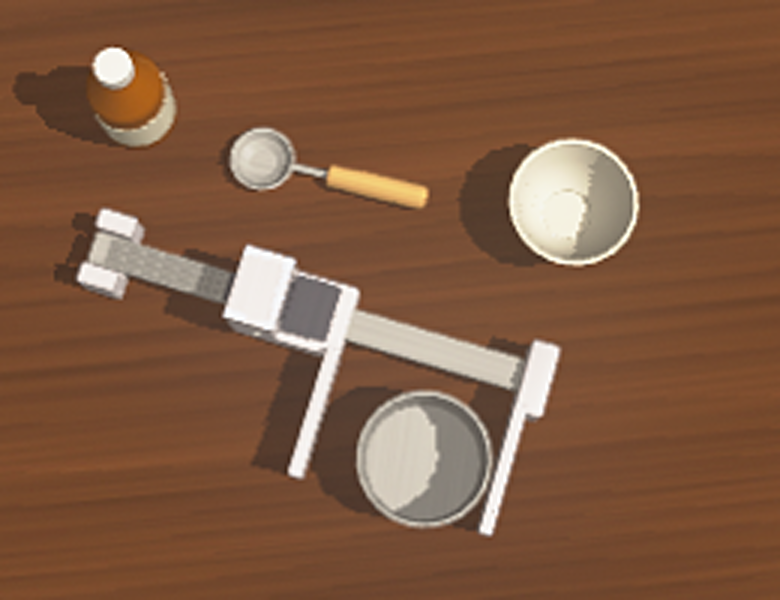

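View pics/scene_crop.png

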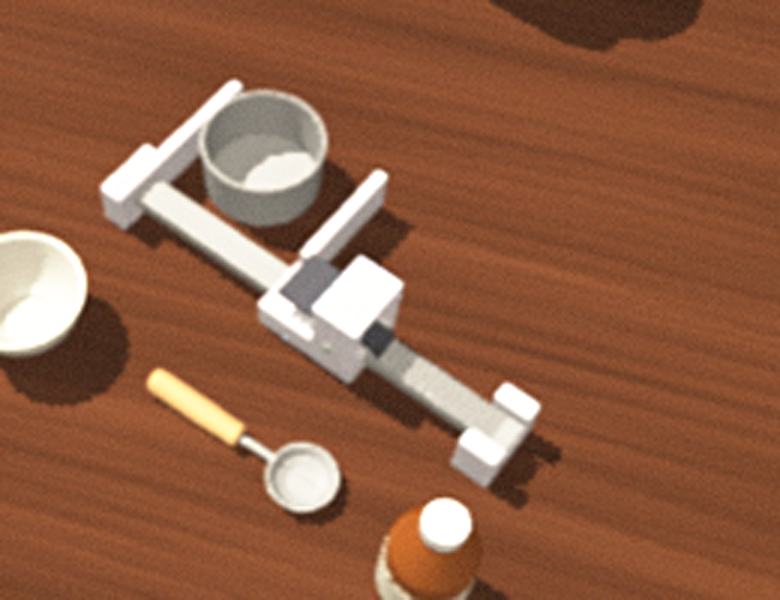

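```bash
cat > fit.py <<'E'
import cv2,numpy as np
from scipy.optimize import least_squares
# pts: clamp x,y,z, moves with jaw?, crop px
top=[(-122,-145,43,0,480,531),(-122,-35,43,1,303,477),(-122,-25,43,1,288,474),
(22,-24,56,1,344,285),(-22,-24,56,1,327,341),
(28,52,80,1,247,246),(28,14,80,1,297,257),(-28,14,80,1,277,331),(-28,52,80,1,225,318),
(30,202,42,0,98,210),(-30,202,42,0,78,289)]
sc=[(-28,14,80,1,364,257),(-28,52,80,1,404,290),(28,52,80,1,352,338),(28,14,80,1,315,304),
(-122,-35,43,1,374,170),(-122,-25,43,1,388,176),(-122,-145,43,0,243,86),
(-30,172,42,0,506,383),(-30,202,42,0,541,406),(30,202,42,0,488,459)]
D=[]
for c,P,(r0,c0) in (('top',top,(130,190)),('scene',sc,(100,240))):
    f=np.load(c+'.npz');P=np.array(P,float)
    D.append((f['R'],f['t'],f['camera_matrix'],f['dist_coeffs'],P,P[:,4:]/3+[c0,r0]))
def model(p,P):
    X,Y,yaw,j=p;c,s=np.cos(yaw),np.sin(yaw)
    x=P[:,0];y=P[:,1]+P[:,3]*j
    return np.c_[X+c*x-s*y,Y+s*x+c*y,P[:,2]]
def res(p,which):
    o=[]
    for i in which:
        R,t,K,d,P,uv=D[i]
        q,_=cv2.projectPoints(model(p,P),cv2.Rodrigues(R)[0],t,K,d)
        o.append((q[:,0]-uv))
    return np.vstack(o).ravel()
for w in ([0],[1],[0,1]):
    best=min((least_squares(res,[300,600,a,20],args=(w,),loss='soft_l1') for a in np.arange(0,6.2,.8)),key=lambda s:s.cost)
    p=best.x;print(w,p[:2],np.degrees(p[2])%360,p[3],best.cost)
print(res(p,[0,1]).reshape(-1,2).round(1).tolist())
Q=model(p,np.array([[0,0,56,1],[0,14,70,1],[0,202-0,42,0],[0,-166,32,0]],float));print(Q.round(1))
# depth check housing top
E
python3 fit.py
```

```text
[0] [500.5145086    9.13494777] 338.1846377929121 26.695313248833763 3.9086471003466126
[1] [502.06859898  10.20063547] 337.0288088846637 28.229154302133416 7.4549871854731915
[0, 1] [501.02740924   9.63315557] 337.5819681716064 26.928281082032107 17.213550343129086
[[-0.3, -0.1], [-0.6, -0.0], [0.1, -0.3], [-0.2, 0.3], [-0.3, 0.2], [-0.2, -0.9], [-0.5, 0.3], [-1.5, -0.3], [-0.7, -0.9], [0.8, -1.3], [-1.0, -3.2], [-1.9, -1.4], [-0.7, -2.9], [0.9, -0.8], [-1.4, 0.5], [0.4, -0.9], [-0.8, -0.8], [-0.9, -0.9], [-0.4, -1.7], [-0.1, -1.3], [1.9, 1.6]]
[[ 511.3   34.5   56. ]
 [ 516.6   47.5   70. ]
 [ 578.1  196.4   42. ]
 [ 437.7 -143.8   32. ]]
```

```bash
cat > h.py <<'E'
import numpy as np
from scipy.spatial.transform import Rotation as Ro
def delta(pc,Rc,pt,yaw):
    """from commanded pose to target pos, tool down, tool x at yaw deg"""
    y=np.radians(yaw);Rt=np.c_[[np.cos(y),np.sin(y),0],[np.sin(y),-np.cos(y),0],[0,0,-1]]
    Rc=np.asarray(Rc)
    return (Rc.T@(np.array(pt)-pc)/1000).round(4),(Ro.from_matrix(Rc.T@Rt).as_rotvec(degrees=True)/8).round(3)
E
python3 - <<'E'
from plant import get_obs, eyes, ctrl, finder
import numpy as np,cv2
from h import *
o=get_obs();f=eyes.grab_frame('wrist');print(f['hand_eye'].round(3).tolist(),f['camera_matrix'][0,0])
print(delta(np.array([240.8,630.6,238.7]),o['tcp_rot'],[500,10,215],-22))
# syrup
for c in ['top','scene']:
    g=eyes.grab_frame(c); K,d,R,t=g['camera_matrix'],g['dist_coeffs'],g['R'],g['t']
    for q in ['syrup','bowl','spoon','mould']:
        r=finder.cut_out(q,c)
        if not r: print(c,q,'none');continue
        m=r[0]['pixels'];v,u=np.nonzero(m);z=g['depth'][m];ok=z>0;v,u,z=v[ok],u[ok],z[ok]
        n=cv2.undistortPoints(np.c_[u,v].astype(float)[:,None],K,d)[:,0]
        W=(np.c_[n*z[:,None],z]-t)@R
        a=np.radians(-22); rel=W[:,:2]-[501,9.6]
        cx=rel@[np.cos(a),np.sin(a)];cy=rel@[-np.sin(a),np.cos(a)]
        print(c,q,round(r[0]['p'],2),'world',np.median(W,0).round(),'clamp x',np.percentile(cx,[3,97]).round(),'y',np.percentile(cy,[3,97]).round(),'z',np.percentile(W[:,2],[3,97]).round())
E
```

```text
[[1.0, -0.0, 0.001, 0.208], [-0.0, 0.959, 0.284, -72.016], [-0.001, -0.284, 0.959, -146.169], [0.0, 0.0, 0.0, 1.0]] 340.99115747456824
(array([-0.4873,  0.4636,  0.0237]), array([ 0.   ,  0.   , 11.387]))
top syrup 0.77 world [675. 149.  88.] clamp x [ 90. 139.] y [176. 225.] z [ 15. 132.]
top bowl 0.96 world [ 579. -181.   22.] clamp x [ 95. 179.] y [-188. -103.] z [ 3. 52.]
top spoon 0.78 world [624.  39.  12.] clamp x [ 89. 131.] y [-27. 119.] z [-1. 22.]
top mould 0.89 world [393. -42.   4.] clamp x [-125.  -40.] y [-132.  -45.] z [-1. 53.]
scene syrup 0.61 world [705. 152.  90.] clamp x [111. 151.] y [182. 234.] z [ 16. 132.]
scene bowl 0.76 world [ 560. -187.   27.] clamp x [ 93. 178.] y [-191. -102.] z [ 5. 52.]
scene spoon 0.36 world [375. -44.  20.] clamp x [-129.  -36.] y [-135.  -42.] z [ 2. 53.]
scene mould 0.8 world [375. -44.  21.] clamp x [-130.  -36.] y [-135.  -42.] z [ 2. 53.]
```

```bash
python3 - <<'E'
from plant import get_obs
from h import *
import numpy as np
o=get_obs()
print(delta(np.array([240.8,630.6,238.7]),o['tcp_rot'],[511,34,210],-22))
E
```

```text
(array([-0.4609,  0.4653,  0.0287]), array([ 0.   ,  0.   , 11.387]))
```

Emit:
apply_moves([
  {"hand": 1, "translation": [-0.03, 0.03, 0], "dr": [0, 0, 0.8]},
  {"hand": 1, "translation": [-0.06, 0.06, 0], "dr": [0, 0, 1.6]},
  {"hand": 1, "translation": [-0.09, 0.09, 0], "dr": [0, 0, 2.4]},
  {"hand": 1, "translation": [-0.12, 0.12, 0], "dr": [0, 0, 3.2]},
  {"hand": 1, "translation": [-0.15, 0.15, 0], "dr": [0, 0, 4.0]},
  {"hand": 1, "translation": [-0.18, 0.18, 0], "dr": [0, 0, 4.8]},
  {"hand": 1, "translation": [-0.21, 0.21, 0], "dr": [0, 0, 5.6]},
  {"hand": 1, "translation": [-0.23, 0.23, 0], "dr": [0, 0, 6.4]},
])

```text
time_s: 1.95
eef_pos: [374.3, 331.4, 238.9]
tcp_rot: [[0.953, 0.302, 0.001], [0.302, -0.953, -0.0], [0.001, 0.0, -1.0]]
contact_force: [0.2, 0.7, 0.4]
grip_width: 26.0
```

```bash
python3 - <<'E'
from plant import get_obs
from h import *
import numpy as np
o=get_obs();print(o['eef_pos'],o['time_s'],o['grip_width'])
print(delta(o['eef_pos'],o['tcp_rot'],[511,34,209],-22))
E
```

```text
[374.30364363 331.35442747 238.93854616] 1.95 26.019042164001018
(array([0.0405, 0.3247, 0.0301]), array([ 2.000e-03, -5.000e-03,  4.947e+00]))
```

Emit:
apply_moves([
  {"hand": 1, "translation": [0.005, 0.045, 0.004], "dr": [0, 0, 0.8]},
  {"hand": 1, "translation": [0.01, 0.09, 0.008], "dr": [0, 0, 1.6]},
  {"hand": 1, "translation": [0.015, 0.135, 0.012], "dr": [0, 0, 2.4]},
  {"hand": 1, "translation": [0.02, 0.18, 0.016], "dr": [0, 0, 3.2]},
  {"hand": 1, "translation": [0.025, 0.225, 0.02], "dr": [0, 0, 4.0]},
  {"hand": 1, "translation": [0.03, 0.27, 0.024], "dr": [0, 0, 4.8]},
  {"hand": 1, "translation": [0.04, 0.31, 0.028], "dr": [0, 0, 4.95]},
  {"hand": 1, "translation": [0.04, 0.325, 0.03], "dr": [0, 0, 4.95]},
])

```text
time_s: 2.75
eef_pos: [513.1, 33.7, 208.7]
tcp_rot: [[0.928, -0.373, 0.001], [-0.373, -0.928, -0.001], [0.001, 0.0, -1.0]]
contact_force: [0.5, 0.3, 0.1]
grip_width: 0.4
```

Emit:
apply_moves([
  {"hand": 1, "translation": [0, 0, 0], "dr": [0, 0, 0]},
  {"hand": 1, "translation": [0, 0, 0], "dr": [0, 0, 0]},
  {"hand": 1, "translation": [0, 0, 0], "dr": [0, 0, 0]},
])

```text
time_s: 3.05
eef_pos: [511.0, 38.1, 208.9]
tcp_rot: [[0.93, -0.368, -0.0], [-0.368, -0.93, 0.001], [-0.0, -0.0, -1.0]]
contact_force: [0.1, -0.3, 1.2]
grip_width: 0.3
```

```bash
python3 - <<'E'
from plant import get_obs, eyes, finder
import numpy as np,cv2
o=get_obs();f=eyes.grab_frame('wrist')
r=finder.cut_out('paddle_top','wrist');print([(d['p'],d['position'],d['pixels'].sum()) for d in r])
r2=finder.cut_out('push_face','wrist');print([(d['p'],d['position'],d['pixels'].sum()) for d in r2])
np.savez('wrist1.npz',p=o['eef_pos'],Rt=o['tcp_rot'],mask=r[0]['pixels'] if r else 0,**f)
print(o['eef_pos'],o['time_s'],o['contact_force'])
cv2.imwrite('pics/w1.png',f['image'][:,:,::-1])
E
```

```text
[(0.78, [191.1, 325.0], np.int64(1973))]
[(0.8, [180.1, 313.3], np.int64(7854))]
[510.99452026  38.05865933 208.85549968] 3.05 [ 0.07380687 -0.25703086  1.23841346]
```

View pics/w1.png

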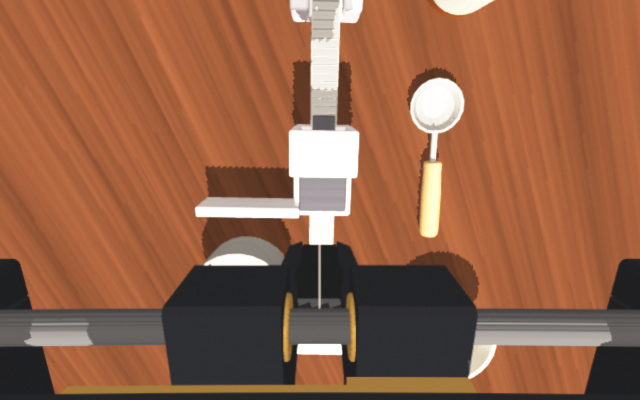

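```bash
python3 - <<'E'
import cv2,numpy as np
f=np.load('wrist1.npz');im=f['image'][:,:,::-1]
cv2.imwrite('pics/w1c.png',cv2.resize(im[110:250,260:400],None,fx=4,fy=4,interpolation=cv2.INTER_CUBIC))
m=f['mask'];v,u=np.nonzero(m);print(u.min(),u.max(),v.min(),v.max())
K,d,H=f['camera_matrix'],f['dist_coeffs'],f['hand_eye'];z=f['depth'][m]
n=cv2.undistortPoints(np.c_[u,v].astype(float)[:,None],K,d)[:,0]
T=(np.c_[n*z[:,None],z])@H[:3,:3].T+H[:3,3];W=T@f['Rt'].T+f['p']
print('tool',np.percentile(T,[2,50,98],axis=0).round(1));print(np.percentile(W,[2,50,98],axis=0).round(1))
E
```

```text
299 347 115 211
tool [[-16.1 -59.8 151.9]
 [  4.9   4.7 153.5]
 [ 25.1  23.9 166.1]]
[[491.   10.1  42.8]
 [516.5  32.2  55.3]
 [543.7  92.4  57. ]]
```

View pics/w1c.png

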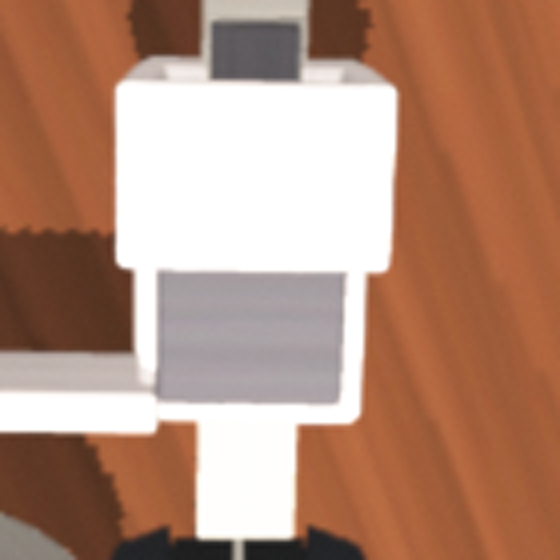

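```bash
python3 - <<'E'
import cv2,numpy as np
f=np.load('wrist1.npz');K,d,H=f['camera_matrix'],f['dist_coeffs'],f['hand_eye'];Rt,p=f['Rt'],f['p']
P=np.array([(117,269,80),(390,271,80),(116,84,80),(397,87,80),(157,402,56),(340,403,56)],float)
uv=P[:,:2]/4+[260-.4,110-.4]
n=cv2.undistortPoints(uv[:,None],K,d)[:,0]
D=np.c_[n,np.ones(len(n))]@H[:3,:3].T@Rt.T; C=H[:3,3]@Rt.T+p
W=C+D*((P[:,2]-C[2])/D[:,2])[:,None];print(W.round(1))
T=(W-p)@Rt;print(T.round(1))
fr=W[1]-W[0];print('yaw',np.degrees(np.arctan2(fr[1],fr[0])),np.degrees(np.arctan2(*(W[5]-W[4])[1::-1])))
for a,b in((0,2),(1,3)):
    e=W[b]-W[a];print('yaw y',np.degrees(np.arctan2(-e[0],e[1])),np.linalg.norm(e))
print(Rt)
E
```

```text
[[493.8  58.7  80. ]
 [545.9  37.6  80. ]
 [508.2  93.2  80. ]
 [559.8  72.2  80. ]
 [486.1  22.4  56. ]
 [525.2   6.7  56. ]]
[[-23.6 -12.8 128.9]
 [ 32.6 -12.4 128.9]
 [-22.8 -50.2 128.9]
 [ 32.8 -49.6 128.9]
 [-17.3  23.8 152.8]
 [ 24.8  24.  152.8]]
yaw -22.041779765537598 -21.9424606034003
yaw y -22.759538914356618 37.41827128950435
yaw y -21.911010681572467 37.24783961321885
[[ 9.29724131e-01 -3.68256735e-01 -1.32136012e-04]
 [-3.68256611e-01 -9.29724019e-01  5.62658609e-04]
 [-3.30052847e-04 -4.74457327e-04 -9.99999833e-01]]
```

Emit:
apply_moves([
  {"hand": 1, "translation": [0.0045, 0.002, 0.025], "dr": [0, 0, 0.05]},
  {"hand": 1, "translation": [0.0045, 0.002, 0.055], "dr": [0, 0, 0.05]},
  {"hand": 1, "translation": [0.0045, 0.002, 0.085], "dr": [0, 0, 0.05]},
  {"hand": 1, "translation": [0.0045, 0.002, 0.11], "dr": [0, 0, 0.05]},
  {"hand": 1, "translation": [0.0045, 0.002, 0.12], "dr": [0, 0, 0.05]},
  {"hand": 1, "translation": [0.0045, 0.002, 0.12], "dr": [0, 0, 0.05]},
  {"hand": 1, "translation": [0.0045, 0.002, 0.12], "dr": [0, 0, 0.05]},
])

```text
time_s: 3.9
eef_pos: [515.8, 33.6, 89.7]
tcp_rot: [[0.927, -0.376, 0.001], [-0.376, -0.927, 0.0], [0.001, -0.001, -1.0]]
contact_force: [0.8, 0.4, -0.2]
grip_width: 0.8
```

```bash
python3 - <<'E'
from plant import get_obs, eyes, finder
import numpy as np,cv2
o=get_obs();f=eyes.grab_frame('wrist')
print(o['eef_pos'],o['time_s'],o['contact_force'])
np.savez('wrist2.npz',p=o['eef_pos'],Rt=o['tcp_rot'],**f)
a=f['image'][:,:,::-1][100:400,160:480]
b=eyes.grab_frame('scene')['image'][:,:,::-1][120:300,260:450]
cv2.imwrite('pics/w2.png',cv2.resize(a,None,fx=2,fy=2,interpolation=cv2.INTER_CUBIC))
cv2.imwrite('pics/s2.png',cv2.resize(b,None,fx=3,fy=3,interpolation=cv2.INTER_CUBIC))
E
```

```text
[515.76614151  33.5697158   89.71885348] 3.9 [ 0.77289533  0.37883149 -0.1964529 ]
```

View pics/w2.png

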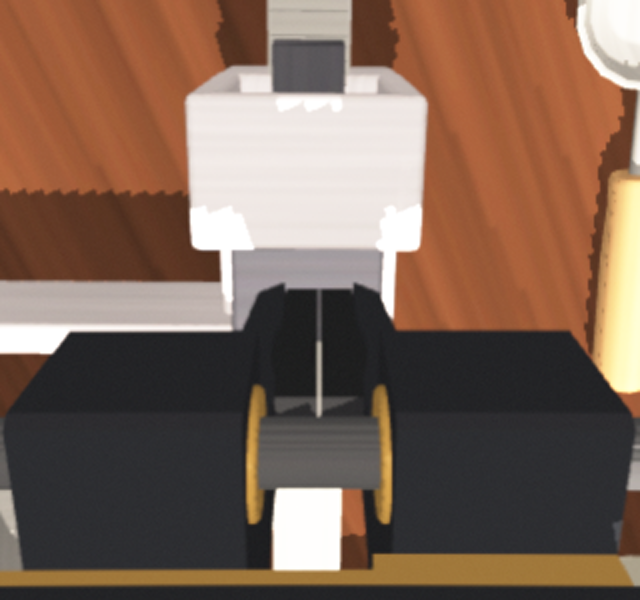

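View pics/s2.png

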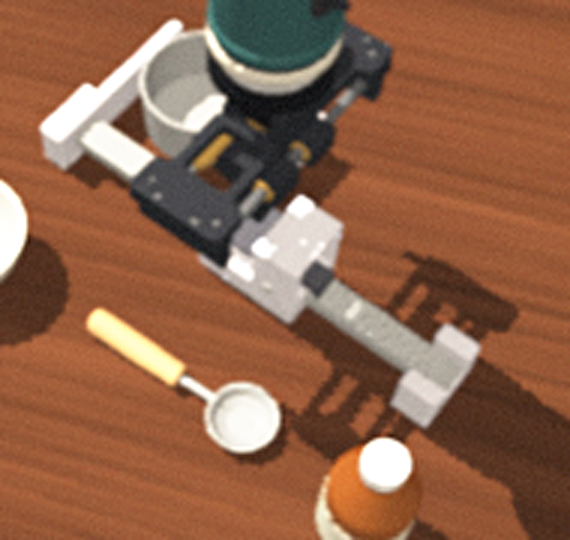

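```bash
python3 - <<'E'
import cv2,numpy as np
from plant import get_obs
f=np.load('wrist2.npz');K,d,H=f['camera_matrix'],f['dist_coeffs'],f['hand_eye'];Rt,p=f['Rt'],f['p']
print(get_obs()['eef_pos'])
P=np.array([(190,249,80),(419,249,80),(188,98,80),(426,98,80)],float)
uv=P[:,:2]/2+[160-.3,100-.3]
n=cv2.undistortPoints(uv[:,None],K,d)[:,0]
D=np.c_[n,np.ones(len(n))]@H[:3,:3].T@Rt.T; C=H[:3,3]@Rt.T+p
W=C+D*((P[:,2]-C[2])/D[:,2])[:,None];print(W.round(1))
T=(W-p)@Rt;print(T.round(1))
fr=W[1]-W[0];print(np.degrees(np.arctan2(fr[1],fr[0])),np.degrees(np.arctan2(Rt[1,0],Rt[0,0])))
E
```

```text
[516.49962717  33.34906248  90.50274212]
[[493.8  59.3  80. ]
 [545.3  38.3  80. ]
 [508.9  92.6  80. ]
 [559.2  72.3  80. ]]
[[-30.1 -15.6   9.7]
 [ 25.6 -15.5   9.8]
 [-28.6 -52.2   9.7]
 [ 25.7 -52.1   9.8]]
-22.103587169301587 -22.06020841649595
```

Emit:
apply_moves([
  {"hand": 1, "translation": [-0.002, -0.002, 0.01], "dr": [0, 0, 0]},
  {"hand": 1, "translation": [-0.002, -0.002, 0.02], "dr": [0, 0, 0]},
  {"hand": 1, "translation": [-0.002, -0.002, 0.028], "dr": [0, 0, 0]},
  {"hand": 1, "translation": [-0.002, -0.002, 0.032], "dr": [0, 0, 0]},
  {"hand": 1, "translation": [-0.002, -0.002, 0.032], "dr": [0, 0, 0]},
  {"hand": 1, "translation": [-0.002, -0.002, 0.032], "dr": [0, 0, 0]},
])

```text
time_s: 4.6
eef_pos: [513.9, 35.8, 56.6]
tcp_rot: [[0.926, -0.376, -0.0], [-0.376, -0.926, 0.0], [-0.0, -0.0, -1.0]]
contact_force: [-0.6, 0.0, -0.5]
grip_width: 0.5
```

Emit:
apply_moves([
  {"hand": 1, "translation": [0, 0, 0.002], "dr": [0, 0, 0]},
  {"hand": 1, "translation": [0, 0, 0.004], "dr": [0, 0, 0]},
  {"hand": 1, "translation": [0, 0, 0.006], "dr": [0, 0, 0]},
  {"hand": 1, "translation": [0, 0, 0.008], "dr": [0, 0, 0]},
  {"hand": 1, "translation": [0, 0, 0.009], "dr": [0, 0, 0]},
  {"hand": 1, "translation": [0, 0, 0.009], "dr": [0, 0, 0]},
  {"hand": 1, "translation": [0, 0, 0.009], "dr": [0, 0, 0]},
])

```text
time_s: 5.3
eef_pos: [514.5, 35.5, 49.0]
tcp_rot: [[0.927, -0.376, 0.001], [-0.376, -0.927, -0.0], [0.001, -0.0, -1.0]]
contact_force: [-3.4, -0.3, 8.5]
grip_width: 0.1
```

Emit:
apply_moves([
  {"hand": 1, "translation": [0, -0.003, 0], "dr": [0, 0, 0]},
  {"hand": 1, "translation": [0, -0.006, 0], "dr": [0, 0, 0]},
  {"hand": 1, "translation": [0, -0.01, 0], "dr": [0, 0, 0]},
  {"hand": 1, "translation": [0, -0.014, 0], "dr": [0, 0, 0]},
  {"hand": 1, "translation": [0, -0.018, 0], "dr": [0, 0, 0]},
  {"hand": 1, "translation": [0, -0.022, 0], "dr": [0, 0, 0]},
  {"hand": 1, "translation": [0, -0.022, 0], "dr": [0, 0, 0]},
])

```text
time_s: 6.0
eef_pos: [523.2, 56.5, 49.2]
tcp_rot: [[0.927, -0.376, 0.002], [-0.376, -0.927, 0.0], [0.001, -0.001, -1.0]]
contact_force: [-2.7, 0.4, 7.9]
grip_width: 0.6
```

```bash
python3 - <<'E'
from plant import get_obs, eyes, finder
import numpy as np,cv2
f=eyes.grab_frame('wrist');o=get_obs()
print(o['eef_pos'],o['time_s'],o['contact_force'])
a=f['image'][:,:,::-1][100:400,160:480]
cv2.imwrite('pics/w3.png',cv2.resize(a,None,fx=2,fy=2,interpolation=cv2.INTER_CUBIC))
E
```

```text
[523.18214085  56.44729864  49.18367852] 6.05 [-2.52859524  0.60021473  7.48725301]
```

View pics/w3.png

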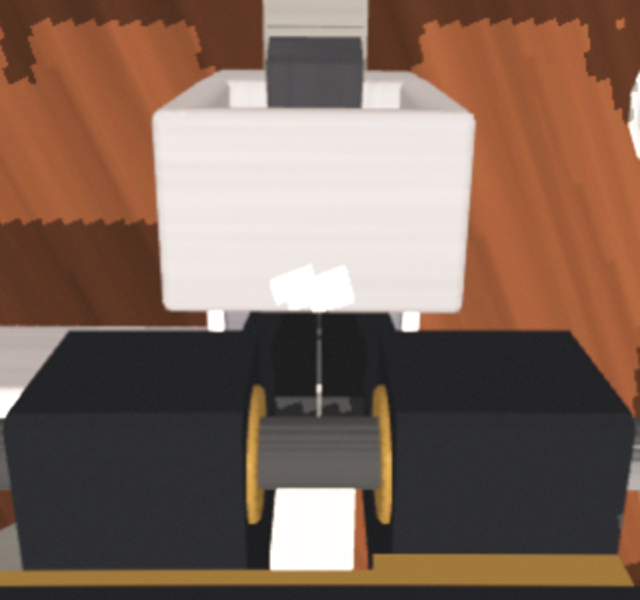

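Emit:
apply_moves([
  {"hand": 1, "translation": [0, -0.005, 0], "dr": [0, 0, 0]},
  {"hand": 1, "translation": [0, -0.012, 0], "dr": [0, 0, 0]},
  {"hand": 1, "translation": [0, -0.02, 0], "dr": [0, 0, 0]},
  {"hand": 1, "translation": [0, -0.028, 0], "dr": [0, 0, 0]},
  {"hand": 1, "translation": [0, -0.036, 0], "dr": [0, 0, 0]},
  {"hand": 1, "translation": [0, -0.044, 0], "dr": [0, 0, 0]},
  {"hand": 1, "translation": [0, -0.052, 0], "dr": [0, 0, 0]},
  {"hand": 1, "translation": [0, -0.058, 0], "dr": [0, 0, 0]},
])

```text
time_s: 6.85
eef_pos: [545.3, 109.9, 49.5]
tcp_rot: [[0.927, -0.376, 0.002], [-0.376, -0.927, -0.0], [0.002, -0.0, -1.0]]
contact_force: [-2.1, -2.5, 8.9]
grip_width: 0.3
```

Emit:
apply_moves([
  {"hand": 1, "translation": [0, -0.003, 0], "dr": [0, 0, 0]},
  {"hand": 1, "translation": [0, -0.006, 0], "dr": [0, 0, 0]},
  {"hand": 1, "translation": [0, -0.009, 0], "dr": [0, 0, 0]},
  {"hand": 1, "translation": [0, -0.01, 0], "dr": [0, 0, 0]},
  {"hand": 1, "translation": [0, -0.01, 0], "dr": [0, 0, 0]},
])

```text
time_s: 7.35
eef_pos: [548.6, 118.0, 49.4]
tcp_rot: [[0.927, -0.375, 0.001], [-0.375, -0.927, -0.002], [0.002, 0.002, -1.0]]
contact_force: [-3.8, -5.6, 11.0]
grip_width: 0.8
```

Emit:
apply_moves([
  {"hand": 1, "translation": [0, -0.002, 0], "dr": [0, 0, 0]},
  {"hand": 1, "translation": [0, -0.004, 0], "dr": [0, 0, 0]},
  {"hand": 1, "translation": [0, -0.005, 0], "dr": [0, 0, 0]},
  {"hand": 1, "translation": [0, -0.005, 0], "dr": [0, 0, 0]},
])

```text
time_s: 7.75
eef_pos: [548.8, 118.6, 49.3]
tcp_rot: [[0.927, -0.374, -0.003], [-0.374, -0.927, -0.009], [0.001, 0.009, -1.0]]
contact_force: [-6.8, -20.4, 16.1]
grip_width: 0.5
```

```bash
python3 - <<'E'
from plant import get_obs, eyes, finder
import numpy as np,cv2
f=eyes.grab_frame('wrist');o=get_obs()
print(o['eef_pos'],o['time_s'],o['contact_force'])
a=f['image'][:,:,::-1][0:400,130:510]
cv2.imwrite('pics/w4.png',cv2.resize(a,None,fx=1.5,fy=1.5,interpolation=cv2.INTER_CUBIC))
b=eyes.grab_frame('scene')['image'][:,:,::-1][120:300,260:450]
cv2.imwrite('pics/s4.png',cv2.resize(b,None,fx=3,fy=3,interpolation=cv2.INTER_CUBIC))
E
```

```text
[548.75345318 118.57103584  49.22346126] 7.8 [ -8.80455174 -20.15165768  17.05786395]
```

View pics/w4.png

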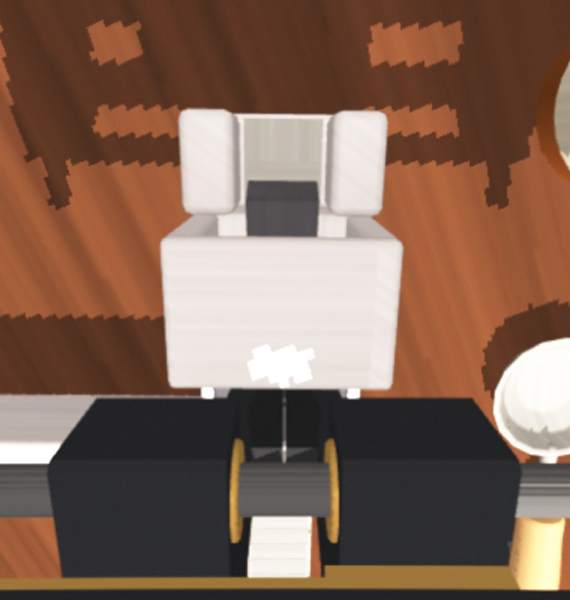

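View pics/s4.png

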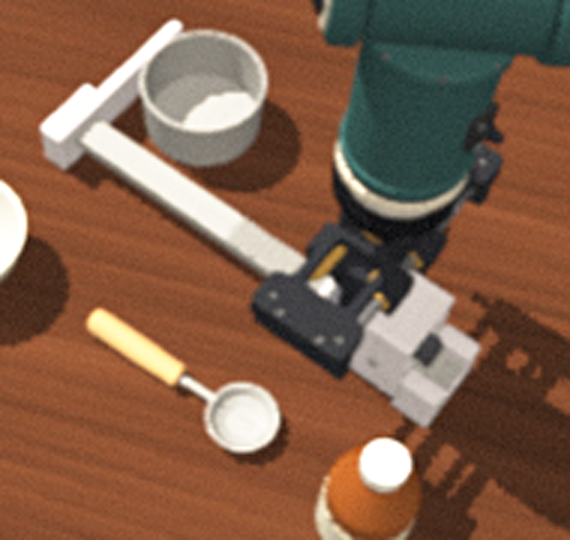

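Emit:
apply_moves([
  {"hand": 1, "translation": [0, 0.003, 0], "dr": [0, 0, 0]},
  {"hand": 1, "translation": [0, 0.003, -0.004], "dr": [0, 0, 0]},
  {"hand": 1, "translation": [0, 0.003, -0.012], "dr": [0, 0, 0]},
  {"hand": 1, "translation": [0, 0.005, -0.025], "dr": [0, 0, 0]},
  {"hand": 1, "translation": [0, 0.008, -0.05], "dr": [0, 0, 0]},
  {"hand": 1, "translation": [0, 0.01, -0.09], "dr": [0, 0, 0]},
  {"hand": 1, "translation": [0, 0.01, -0.13], "dr": [0, 0, 0]},
  {"hand": 1, "translation": [0, 0.01, -0.15], "dr": [0, 0, 0]},
])

```text
time_s: 8.65
eef_pos: [547.8, 115.0, 202.6]
tcp_rot: [[0.927, -0.376, 0.006], [-0.376, -0.927, 0.001], [0.005, -0.003, -1.0]]
contact_force: [0.2, 0.3, 0.2]
grip_width: 0.6
```

Emit:
apply_moves([
  {"hand": 1, "translation": [0, 0.02, -0.02], "dr": [0, 0, 0]},
  {"hand": 1, "translation": [0, 0.03, -0.03], "dr": [0, 0, 0]},
  {"hand": 1, "translation": [0, 0.03, -0.03], "dr": [0, 0, 0]},
  {"hand": 1, "translation": [0, 0.03, -0.03], "dr": [0, 0, 0]},
])

```text
time_s: 9.05
eef_pos: [534.3, 86.7, 227.2]
tcp_rot: [[0.926, -0.377, -0.0], [-0.377, -0.926, 0.0], [-0.001, -0.0, -1.0]]
contact_force: [0.5, 0.9, -0.2]
grip_width: 0.4
```

```bash
python3 - <<'E'
from plant import get_obs, eyes, finder
import numpy as np,cv2
f=eyes.grab_frame('wrist');o=get_obs()
print(o['eef_pos'],o['time_s'],o['contact_force'])
a=f['image'][:,:,::-1]
cv2.imwrite('pics/w5.png',a)
b=eyes.grab_frame('scene')['image'][:,:,::-1][120:300,260:450]
cv2.imwrite('pics/s5.png',cv2.resize(b,None,fx=3,fy=3,interpolation=cv2.INTER_CUBIC))
Rt,p,K,d,H=np.array(o['tcp_rot']),o['eef_pos'],f['camera_matrix'],f['dist_coeffs'],f['hand_eye']
np.savez('wrist5.npz',p=p,Rt=Rt,**f)
E
```

```text
[533.99212383  86.89833718 226.51824515] 9.1 [-0.37540703 -0.89174951  0.49729444]
```

View pics/w5.png

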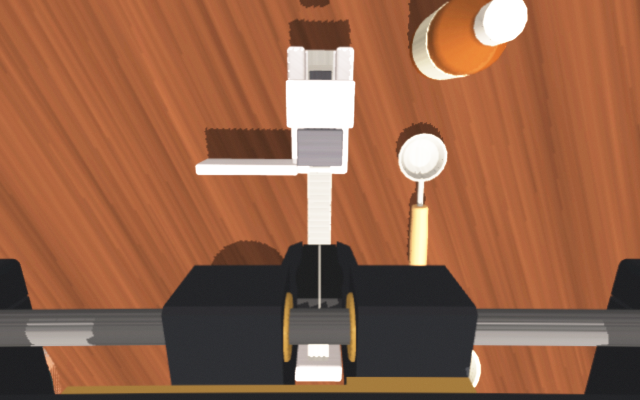

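View pics/s5.png

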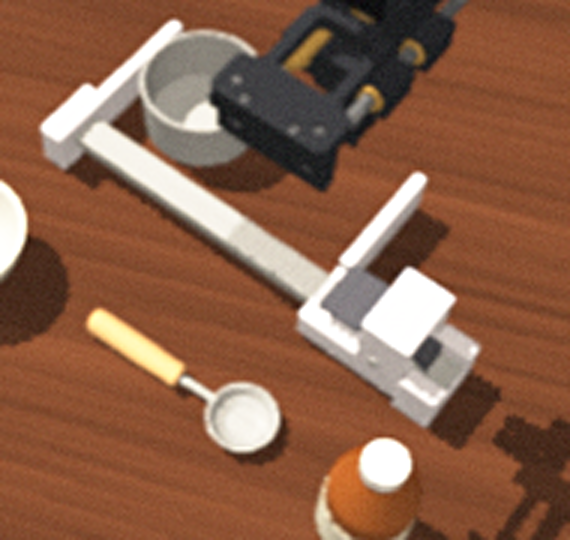

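```bash
python3 - <<'E'
import cv2,numpy as np
f=np.load('wrist5.npz');im=f['image'][:,:,::-1]
cv2.imwrite('pics/w5c.png',cv2.resize(im[30:190,250:390],None,fx=4,fy=3.75,interpolation=cv2.INTER_CUBIC))
E
```

```text
(no output)
```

View pics/w5c.png

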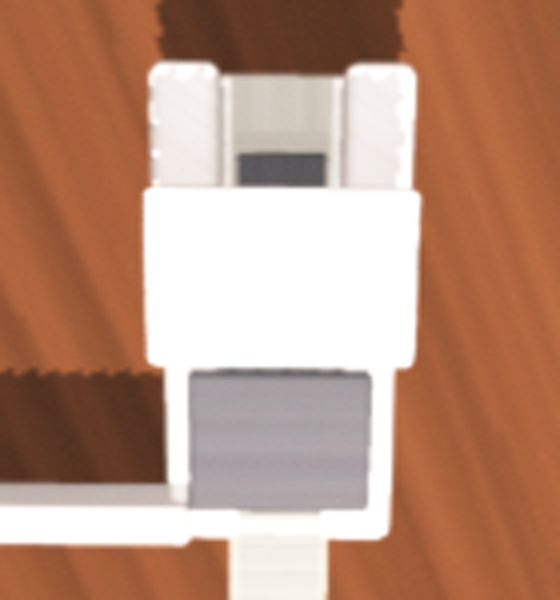

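```bash
python3 - <<'E'
import cv2,numpy as np
f=np.load('wrist5.npz');K,d,H=f['camera_matrix'],f['dist_coeffs'],f['hand_eye'];Rt,p=f['Rt'],f['p']
P=np.array([(148,367,80),(413,367,80),(145,187,80),(420,190,80),(149,62,42),(415,63,42),(190,509,56),(367,509,56)],float)
uv=P[:,:2]/[4,3.75]+[250-.4,30-.4]
n=cv2.undistortPoints(uv[:,None],K,d)[:,0]
D=np.c_[n,np.ones(len(n))]@H[:3,:3].T@Rt.T; C=H[:3,3]@Rt.T+p
W=C+D*((P[:,2]-C[2])/D[:,2])[:,None]
a=np.radians(-22.05);x=[np.cos(a),np.sin(a)];y=[-np.sin(a),np.cos(a)]
cy=W[:,:2]@y;print(cy.round(1),(W[:,:2]@x).round(1))
print('j from stop',cy[4:6].mean()-202-cy[0:2].mean()+0, 'j=',202-14-(cy[4:6].mean()-cy[0:2].mean()), 202-52-(cy[4:6].mean()-cy[2:4].mean()))
print('travel',cy[:2].mean()-np.dot([519.5,48.8],y))
E
```

```text
[332.3 332.3 370.3 369.6 400.2 399.9 295.7 295.6] [436.1 491.8 436.6 492.2 434.8 494.  442.7 484.3]
j from stop -134.24504914406305 j= 120.24504914406305 119.90716703424675
travel 92.02993508268332
```

```bash
python3 - <<'E'
from plant import ctrl
print(ctrl.finish_job())
E
```

```text
the job is handed in; nothing more can be done
None
```

The clamp is open to its end stop, and I handed the job in at about 9.1 s of the 32 s limit. No verdict is reported.

- **What I did:** with the gripper shut, I pressed the release paddle down about 7 mm, which read roughly 8 N. I then pushed the jaw along the bar about 92 mm until the force rose to about 20 N at the end stop. After that I lifted straight off and moved up to about 226 mm.
- **Jaw position:** the last wrist picture gives the jaw at about 120 mm, measured two ways (120.2 and 119.9 mm), which is at the stop.
- **Contact:** the tool force is back to about zero, within noise, so the robot is touching nothing.
- **Other things in the scene:** by eye, the mould, syrup bottle and spoon look unmoved. Only the bowl's edge shows in the last pictures, and the gripper never went near it. I did not measure any of them again.
- **Release angle:** the paddle looks sprung back up in the pictures, but I did not measure its angle.
- **Disagreements:** the first fit, from the two fixed cameras, had residuals of up to 3 pixels. I used the wrist camera for the final alignment instead. One early wrist reading, taken before the arm had settled, was about 6 mm off relative to the tool, and I corrected for it before pressing.

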